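# Empty the marking machine's catch tray and show the batch plate to the reader

### The job

Collect the two small finished cassettes from the marking machine's catch tray into the grey tote. Then take the tall batch plate from the same tray, pass it foot first down through the slot in the top of the code reader without forcing it, and finish while still holding it there, steady and upright, with about half of its height inside. Leave everything else on the bench where it is.

Things in the scene. Friction and masses are not known exactly. Their poses are not given: they have to be found in the camera images.
- marker: White marking machine, fixed, with its dark steel catch tray. Origin: centre of the tray's underside, on the bench; z up. The open tray is 290 mm along x, 170 mm along y, 22 mm high over all, walls and floor 4 mm. The machine's housing, 230 to 265 mm high, stands beyond the tray on its -y side, its face 110 mm from the origin.
- cassette1: White plastic cassette, a flat loose block lying in the catch tray: 28 mm along x, 42 mm along y, 12 mm high, about 25 g. Origin: centre of its underside; z up.
- cassette2: A second cassette, the same as cassette1.
- plate: White plastic batch plate, loose, standing upright on its narrow foot in the catch tray: 18 mm thick along x everywhere. The broad part is 70 mm along y and rises from 0 to 60 mm; above it, in the middle, a grip tab 34 mm along y rises to 85 mm. About 120 g. Origin: centre of its underside; z up. The same either way round. It tips over if pushed.
- tote: Grey open tote, fixed to the bench: 150 mm along x, 130 mm along y, 50 mm high, walls and floor 4 mm. Origin: centre of its underside; z up.
- reader: Code reader, fixed: a hollow box with a grey top, 130 mm along x, 140 mm along y, 120 mm high, its +x side clear. Origin: centre of its underside; z up. Inside it is empty down to 8 mm above the bench, so a plate let go falls in.
- slot (a point): Centre of the slot, level with the reader's top face; axes as the reader's. The straight slot goes down through the 10 mm thick top: 20 mm along x by 72 mm along y, 2 mm more than the plate each way (1 mm a side), with a 3 mm bevel round its mouth.
- vial: Bystander: amber vial, 36 mm across, 65 mm high, loose. Origin: centre of its underside.
- jar: Bystander: clear jar, 52 mm across, 70 mm high, loose. Origin: centre of its underside.
- bowl: Bystander: steel bowl, 130 mm across, 50 mm high, loose. Origin: centre of its underside.
- glovebox: Bystander: white box, 230 x 120 x 80 mm high, loose. Origin: centre of its underside.
- sharps: Bystander: yellow disposal bin, 115 mm square, 158 mm high, loose. Origin: centre of its underside.
- spatula: Bystander: spatula 170 mm long lying on the bench along its x, loose. Origin: under its middle.
Not all that is in view belongs to the job. What is shaped like the cassette2 but blue is not meant.

How it is judged (in metres and radians):
On the way, in this order (a step that is already met when the one before it is completed fails the run):
1. both cassettes lie in the tote, let go (x of cassette1 in the frame of tote between -0.071 and 0.071 m and y of cassette1 in the frame of tote between -0.061 and 0.061 m and z of cassette1 in the frame of tote between 0 and 0.04 m and contact force between the fingers and cassette1 below 0.1 N and x of cassette2 in the frame of tote between -0.071 and 0.071 m and y of cassette2 in the frame of tote between -0.061 and 0.061 m and z of cassette2 in the frame of tote between 0 and 0.04 m and contact force between the fingers and cassette2 below 0.1 N and linear speed of each of cassette1, cassette2 below 0.03 m/s), for 0.2 s.
2. the plate is held in the reader's slot, about half inside (x of plate in the frame of slot between -0.006 and 0.006 m and y of plate in the frame of slot between -0.006 and 0.006 m and z of plate in the frame of slot between -0.054 and -0.028 m and angle between plate's own z axis and vertical below 0.09 rad and angle between the x axis of plate and the x axis of reader, either way round below 0.09 rad and contact force between the fingers and plate above 2 N and linear speed of plate below 0.03 m/s), for 0.2 s.
At the end, for the whole second after the job is handed in: Both cassettes at rest and released in the tote, under 40 mm above its underside; the plate gripped (over 2 N), still, in the slot: foot 28 to 54 mm below the reader's top face, within 6 mm of the slot's centre, upright and in line within 0.09 rad (all of step 1 and all of step 2); the arm keeps its last pose, push and grip.
It fails at once if the plate is forced against the reader (more than 40 N) (contact force between plate and reader above 40 N).
It fails at once if a bystander is moved by more than 40 mm (distance of any of vial, jar, bowl, glovebox, sharps, spatula from where it was at the start of the episode above 0.04 m).
It also fails if it takes over 72 s, if anything falls off the work surface, if the arm or the gripper's body presses on something with over 40 N, if the wrist force passes 120 N, or if a joint passes its speed limit or range.

### The arm

A 6-joint arm with a two-finger parallel gripper is mounted at the origin on the work surface. World frame = base frame: x ahead of the robot, y to its left, z up, the work surface at z = 0. Lengths are in m, angles in degrees, forces in N, time in s.
With the tool pointing down it reaches from about 0.3 to 0.75 m from the base axis. Payload 8.5 kg.
Tool frame: the origin (TCP) lies on the centre line of the jaws, within the pads' length; the fingertips stand 17 mm ahead of it and the grasp point (between the pads) lies 2 mm behind it; z points along the fingers, y is the direction in which the jaws open and shut (so a half turn about z gives the same grasp; the last joint's range is limited). The gripper opens to 85 mm and grips with 20 to 120 N. Pads are 22 mm wide; open, the fingers measure 114 mm over their backs; the gripper's body (76 mm by 85 mm) begins 54 mm behind the grasp point. The pads swing forward as they close: fully open they stand 13 mm farther back than shut.
Start: joints at [-84.07, 21.807, 74.336, -0, 83.858, -12.336], TCP at [0.172, -0.522, 0.248] pointing down, gripper open.
Joint ranges: [-178.18, 178.18], [-50.72, 133.34], [12.68, 142.11], [-81.47, 261.47], [9.98, 163.14], [-165.26, 165.26]. Speed limits (degrees/s): [136.94, 136.94, 180, 180, 180, 180].

### API

Orientations are given as a 3x3 rotation matrix whose columns are the frame's x, y, z axes.
In Python, from rig import env, imaging, close_job gives the robot as it stands.
- The arm moves only by the tool step_arm, never from a script. Its argument "steps" is one flat list of numbers, 7 for each row, row after row: the opening, from 0 (shut) to 1 (fully open), then the shift along the tool's x, y, z as a fraction of full scale, then the turn, a rotation vector about the tool's x, y, z as a fraction of full scale. A call has 1 to 10 rows; each row is the pose to reach, as a shift and turn from the pose commanded when the call began, along the tool's axes at that moment; what a row does not reach only later rows make up. Full scale, the value 1, is 0.3 m for a shift and 45 degrees for a turn. A row lasts 1/10 s, in which the tool goes at most 50 mm and 8.59 degrees, less where a joint would pass 70% of its speed; a pose out of reach is approached as far as the arm can. A call with a number of a shift or a turn outside -1 to 1 is refused whole. A call with a gripper value outside its range is refused whole. The fingers move at their own pace and stop on an object; "grip_force" is the grip in N (left out, the last holds). Time passes only in rows, so rows that repeat a pose let the fingers close. It gives the time, the measured TCP pose, the force and the opening at its end, in the units of the state.
- env.observe(): the state, without advancing time (a new reading comes with each control period).
- imaging.get_image(name): name is "scene" or "side" or "wrist"; returns (picture, depth): 384x512x3 uint8, blue, green, red; 384x512 float32, m along the optical axis (not along the pixel's ray), 0 where there is no reading.
- imaging.get_calibration(name): a dict with "camera_matrix" (3x3 intrinsics, pixels), "world_from_camera" (4x4, takes a point from camera to world coordinates). Camera axes: x right, y down, z forward; pixel columns grow to the right and rows downward; lengths in m; the calibration is good to about 2 mm. A picture is of the moment at which its call begins: read the wrist's pose just before it. get_calibration takes no time and is no camera call; for the wrist camera it gives the pose at the moment of the call.
- close_job(): hands the job in, once; it reports no verdict.
Trained networks look in the newest picture that a camera, given by its name, has taken for a name from the list of things; names that differ only in an ending like _2 or _b are one class to them, and where a whole thing is asked for, a point or a joint stands for the part that bears it (a point fixed in the world has none). Each returns a list of dicts, best first, with "score" (0 to 1); they miss things now and then, are a little off and sometimes report something else, mostly with a low value. They report only what shows in the picture. A call takes as long as a camera call. They do not tell look-alikes from the thing itself.
- imaging.spot_in(camera, target): "pixel" ([column, row] in pixels, amid what is visible of it).
- imaging.regions_of(camera, target): "mask" (384x512 bool, what is visible of it) and "pixel" ([column, row] in pixels, amid what is visible of it).
- imaging.pinpoint(camera, target): "pixel" ([column, row] in pixels: a listed point, or the origin of a listed thing).
The state is a dict: "time_s": time; "q": joint angles; "qvel": joint speeds; "joint_efforts": joint torques, N m; "position": TCP position; "tool_rot": TCP orientation; "ft_force": force on the tool from outside, world axes, zero at the start; "wrist_torque": the same for the moment, N m; "grip_width": finger opening in m.
Only numpy, scipy, OpenCV 4.12 (cv2) and the standard library are available. Lean on these libraries where they do the work, as an engineer would, in place of code of your own. Each camera call takes 0.05 s, during which the arm holds its last target.

## Working session

There is one attempt and no reset: what is moved stays moved. The work goes in short steps, Python scripts to look and compute and a tool call to move; the robot and the scene stay as the last step left them, time stands still between calls to the robot, and variables do not carry over. Pictures are saved under pics/ and viewed, and the job is handed in when it is done.

Besides the shell and the picture viewer there is one more tool, called after "Request:" as name(argument=value, ...), one argument or row to a line, values as JSON. step_arm: Moves the arm, as the interface text tells. Shift numbers are shares of 0.3 m and turn numbers shares of 45 degrees, none past 1 either way. Its arguments: {"type":"object","properties":{"steps":{"type":"array","items":{"type":"number"}},"grip_force":{"type":"number"}},"required":["steps"]}

```bash
ls; mkdir -p pics
cat > h.py <<'E'
import numpy as np, cv2
from rig import env, imaging, close_job
def snap(cam, fn):
    im,d=imaging.get_image(cam); cv2.imwrite('pics/'+fn,im); return im,d
def cloud(cam,d):
    c=imaging.get_calibration(cam);K=np.array(c['camera_matrix']);T=np.array(c['world_from_camera'])
    v,u=np.mgrid[0:384,0:512]
    P=np.stack([(u-K[0,2])/K[0,0]*d,(v-K[1,2])/K[1,1]*d,d],-1)
    W=P@T[:3,:3].T+T[:3,3]; W[d==0]=np.nan
    return W
E
python3 - <<'E'
from h import *
s=env.observe(); print({k:np.round(v,3).tolist() for k,v in s.items()})
for c in ['scene','side','wrist']:
    im,d=snap(c,c+'0.png'); np.save(c+'0.npy',cloud(c,d))
E
```

```text
pics
{'time_s': 0.0, 'q': [-84.07, 21.841, 74.385, 0.001, 83.858, -12.337], 'qvel': [0.018, 0.044, 0.051, -0.037, 0.042, 0.038], 'joint_efforts': [-0.0, -44.846, -23.128, -0.0, 0.005, 0.0], 'position': [0.172, -0.522, 0.248], 'tool_rot': [[0.95, 0.313, -0.0], [0.313, -0.95, 0.001], [0.0, -0.001, -1.0]], 'ft_force': [-0.14, 0.192, 0.124], 'wrist_torque': [-0.026, 0.047, -0.011], 'grip_width': 0.086}
```

View pics/scene0.png

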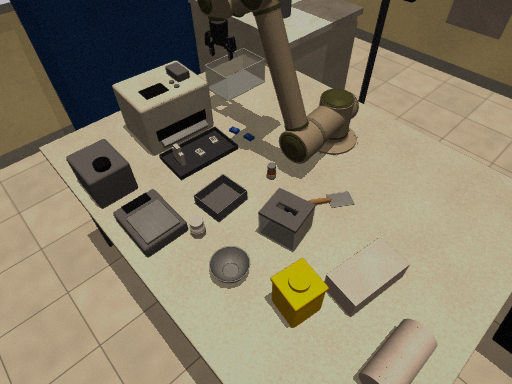

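View pics/side0.png

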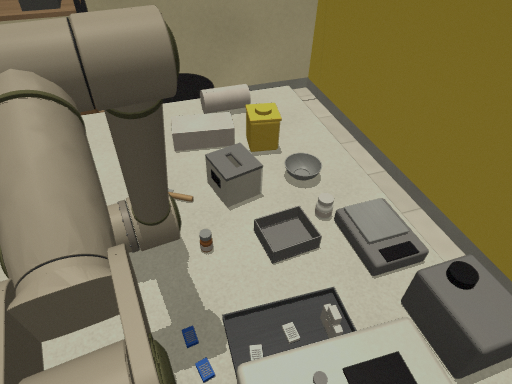

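View pics/wrist0.png

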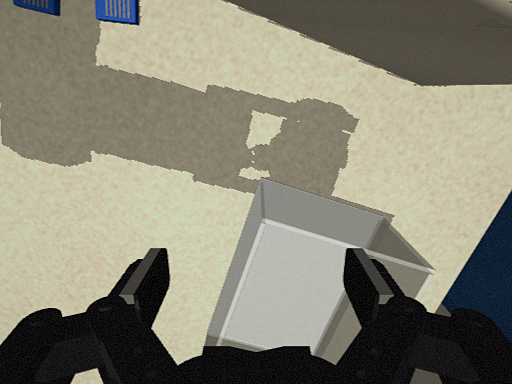

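The scene view shows the tray at (200,152) with two white cassettes at (197,152) and (213,140) and the plate at (178,152). The tote candidate is at (221,197) and the reader at (287,218). The blue decoys lie at (240,132).

Run:
```python
from h import *
for c in ['scene','side']:
    W=np.load(c+'0.npy')
    for t in ['tote','reader','slot','plate','cassette1','marker']:
        r=imaging.pinpoint(c,t) if t=='slot' else imaging.regions_of(c,t)
        for x in r[:3]:
            u,v=[int(round(a)) for a in x['pixel']]
            o=[c,t,round(x['score'],2),(u,v),np.round(W[min(v,383),min(u,511)],3).tolist()]
            if 'mask' in x:
                p=W[x['mask']];p=p[~np.isnan(p[:,0])]
                if len(p):
                    o+= [len(p),np.round(p.min(0),3).tolist(),np.round(p.max(0),3).tolist()]
                np.save(f'm_{c}_{t}_{r.index(x) if 0 else [id(y) for y in r].index(id(x))}.npy',x['mask'])
            print(*o)
print(env.observe()['time_s'])
```

```text
scene tote 0.92 (221, 194) [0.57, -0.07, 0.003] 1468 [0.512, -0.157, -0.004] [0.67, 0.028, 0.055]
scene tote 0.7 (213, 139) [0.399, -0.334, 0.017] 42 [0.383, -0.359, 0.005] [0.416, -0.314, 0.02]
scene reader 0.96 (283, 220) [0.552, 0.238, 0.118] 2400 [0.432, 0.135, -0.005] [0.589, 0.295, 0.124]
scene reader 0.3 (172, 117) [0.518, -0.433, 0.143] 8124 [-0.231, -1.392, -0.361] [0.644, -0.227, 0.267]
scene slot 0.97 (286, 206) [0.502, 0.203, 0.115]
scene plate 0.52 (179, 153) [0.584, -0.311, 0.066] 200 [0.52, -0.44, -0.002] [0.591, -0.295, 0.092]
scene cassette1 0.6 (233, 129) [0.288, -0.329, 0.013] 47 [0.261, -0.362, -0.003] [0.298, -0.308, 0.016]
scene cassette1 0.47 (250, 136) [0.264, -0.241, 0.012] 61 [0.237, -0.279, -0.004] [0.285, -0.224, 0.014]
scene cassette1 0.41 (199, 152) [0.493, -0.31, 0.015] 54 [0.477, -0.332, 0.002] [0.505, -0.289, 0.019]
scene marker 0.74 (175, 116) [0.502, -0.436, 0.138] 8188 [-0.028, -1.386, -0.18] [0.644, -0.224, 0.267]
side tote 0.71 (287, 233) [0.599, -0.034, 0.005] 2503 [0.509, -0.119, -0.001] [0.694, 0.021, 0.055]
side reader 0.67 (237, 174) [0.499, 0.138, 0.12] 2686 [0.429, 0.124, -0.003] [0.588, 0.444, 0.125]
side slot 0.72 (231, 160) [0.52, 0.277, 0.065]
side plate 0.9 (330, 320) [0.567, -0.341, 0.065] 601 [0.486, -0.437, 0.003] [0.626, -0.274, 0.23]
side plate 0.56 (207, 242) [0.362, -0.024, 0.043] 291 [0.344, -0.03, -0.002] [0.388, 0.051, 0.069]
side cassette1 0.84 (203, 373) [0.275, -0.341, 0.012] 244 [0.265, -0.356, 0.006] [0.296, -0.314, 0.016]
side cassette1 0.69 (256, 350) [0.397, -0.333, 0.018] 191 [0.356, -0.432, 0.003] [0.413, -0.315, 0.23]
side cassette1 0.67 (191, 338) [0.267, -0.259, 0.013] 244 [0.249, -0.273, -0.001] [0.28, -0.231, 0.016]
side marker 0.73 (323, 349) [0.465, -0.45, 0.231] 13936 [0.321, -0.558, -0.001] [0.781, -0.221, 0.239]
0.75
```

Run:
```python
from h import *
s=env.observe();R=np.array(s['tool_rot']);p=np.array(s['position'])
c=imaging.get_calibration('wrist');T=np.array(c['world_from_camera'])
print(np.round(R.T@(T[:3,3]-p),3),np.round(R.T@T[:3,:3],3),c['camera_matrix'])
W=np.vstack([np.load(c+'0.npy').reshape(-1,3) for c in ['scene','side']]); W=W[~np.isnan(W[:,0])]
def rect(n,lo,hi):
    q=W[((W>lo)&(W<hi)).all(1)]
    r=cv2.minAreaRect((q[:,:2]*1000).astype(np.float32)); print(n,len(q),np.round(q.mean(0),3),r)
rect('traybody',[.3,-.45,0.004],[.68,-.2,.026])
rect('trayrim',[.3,-.45,0.019],[.68,-.2,.026])
rect('totebody',[.49,-.16,.04],[.71,.05,.056])
rect('reader',[.4,.1,.112],[.62,.32,.128])
rect('plate',[.52,-.4,.03],[.63,-.26,.1])
rect('platetop',[.52,-.4,.078],[.63,-.26,.1])
```

```text
[ 0.082 -0.    -0.126] [[ 0.001 -0.949 -0.316]
 [ 1.     0.001  0.002]
 [-0.001 -0.316  0.949]] [[305.16590105   0.         256.07732321]
 [  0.         305.16590105 189.36294459]
 [  0.           0.           1.        ]]
traybody 5685 [ 0.48  -0.298  0.01 ] ((484.8935241699219, -315.66937255859375), (244.33164978027344, 371.3226013183594), 85.86149597167969)
trayrim 712 [ 0.493 -0.291  0.022] ((493.95526123046875, -334.5085144042969), (205.20654296875, 311.1385803222656), 85.93828582763672)
totebody 758 [ 0.589 -0.049  0.047] ((589.9684448242188, -45.69581604003906), (154.3521270751953, 137.2136993408203), 4.705358505249023)
reader 2471 [0.509 0.209 0.119] ((509.59173583984375, 209.33685302734375), (134.5772247314453, 145.4891815185547), 13.117100715637207)
plate 607 [ 0.574 -0.338  0.066] ((568.914306640625, -354.07867431640625), (116.78319549560547, 39.72481155395508), 65.4555435180664)
platetop 194 [ 0.576 -0.337  0.088] ((577.1187133789062, -333.9877624511719), (40.62835693359375, 21.26422691345215), 78.84269714355469)
```

```bash
cat >> h.py <<'E'
from scipy.spatial.transform import Rotation as Ro
def Rt(head):
    a=np.radians(head); x=np.array([np.cos(a),np.sin(a),0]); z=np.array([0,0,-1.]); return np.stack([x,np.cross(z,x),z],1)
def go(pos,head=None):
    s=env.observe();R=np.array(s['tool_rot']);p=np.array(s['position'])
    sh=R.T@(np.array(pos)-p)
    h0=np.degrees(np.arctan2(R[1,0],R[0,0]))
    rv=np.degrees(Ro.from_matrix(R.T@Rt(h0 if head is None else head)).as_rotvec())
    print('t',round(s['time_s'],2),'p',np.round(p,4),'head',round(h0,2),'w',round(s['grip_width'],4),'F',np.round(s['ft_force'],1))
    print(' shift',np.round(sh/0.3,4),'turn',np.round(rv/45,4),'dist',round(np.linalg.norm(sh),3),'ang',round(np.linalg.norm(rv),1))
E
python3 - <<'E'
from h import *
go([0.172,-.522,.36]); go([0.45,-.29,.36],63)
E
```

```text
t 0.75 p [ 0.1723 -0.5223  0.2483] head 18.26 w 0.0856 F [-0.5  0.1  0.3]
 shift [-0.0008 -0.0012 -0.3722] turn [0.0001 0.     0.    ] dist 0.112 ang 0.0
t 0.75 p [ 0.1723 -0.5223  0.2483] head 18.26 w 0.0856 F [-0.5  0.1  0.3]
 shift [ 1.1215 -0.4453 -0.3722] turn [ 0.      0.     -0.9942] dist 0.379 ang 44.7
```

Request:
step_arm(
  steps=[1,0,0,-0.17,0,0,-0.1,1,0,0,-0.34,0,0,-0.3,1,0.95,-0.35,-0.36,0,0,-0.98,1,0.95,-0.35,-0.36,0,0,-0.98,1,0.95,-0.35,-0.36,0,0,-0.98,1,0.95,-0.35,-0.36,0,0,-0.98,1,0.95,-0.35,-0.36,0,0,-0.98,1,0.95,-0.35,-0.36,0,0,-0.98,1,0.95,-0.35,-0.36,0,0,-0.98,1,0.95,-0.35,-0.36,0,0,-0.98],
)

```text
time_s: 1.75
position: [0.4108, -0.3325, 0.3563]
tool_rot: [[0.462, 0.887, -0.0], [0.887, -0.462, -0.0], [-0.0, -0.0, -1.0]]
ft_force: [0.6, -0.7, 0.4]
grip_width: 0.0856
```

Run:
```python
from h import *
go([0.48,-.28,.29],80)
```

```text
t 1.75 p [ 0.4108 -0.3325  0.3563] head 62.51 w 0.0856 F [ 0.6 -0.7  0.4]
 shift [0.2617 0.1239 0.2209] turn [-1.000e-04  2.000e-04 -3.887e-01] dist 0.109 ang 17.5
```

Request:
step_arm(
  steps=[1,0.26,0.125,0.22,0,0,-0.39,1,0.26,0.125,0.22,0,0,-0.39,1,0.26,0.125,0.22,0,0,-0.39,1,0.26,0.125,0.22,0,0,-0.39,1,0.26,0.125,0.22,0,0,-0.39],
)

```text
time_s: 2.25
position: [0.4788, -0.283, 0.2912]
tool_rot: [[0.178, 0.984, 0.001], [0.984, -0.178, -0.001], [-0.001, 0.001, -1.0]]
ft_force: [-0.1, 0.3, 0.6]
grip_width: 0.0855
```

Run:
```python
from h import *
go([0.48,-.28,.29],80)
im,d=snap('wrist','w1.png'); W=cloud('wrist',d); np.save('w1.npy',W)
for t in ['cassette1','plate','marker']:
    for i,x in enumerate(imaging.regions_of('wrist',t)):
        p=W[x['mask']];p=p[~np.isnan(p[:,0])]
        z=np.percentile(p[:,2],95); q=p[p[:,2]>z-0.005]
        np.save(f'mw_{t}_{i}.npy',x['mask'])
        print(t,round(x['score'],2),x['pixel'],np.round(z,3),len(q),cv2.minAreaRect((q[:,:2]*1000).astype(np.float32)))
```

```text
t 2.25 p [ 0.4788 -0.283   0.2912] head 79.76 w 0.0855 F [-0.1  0.3  0.6]
 shift [0.0105 0.0023 0.0041] turn [ 0.0012  0.0015 -0.0054] dist 0.003 ang 0.3
cassette1 0.94 [97.0, 154.2] 0.013 637 ((266.0591735839844, -249.8830108642578), (29.15186309814453, 41.01490020751953), 6.339145183563232)
cassette1 0.92 [205.5, 197.9] 0.018 568 ((396.6642761230469, -338.18902587890625), (42.13364028930664, 27.94577407836914), 77.89409637451172)
cassette1 0.84 [130.2, 205.2] 0.013 554 ((282.5433044433594, -331.4812927246094), (28.997438430786133, 41.6623649597168), 12.555434226989746)
cassette1 0.62 [264.6, 171.5] 0.018 612 ((488.8675842285156, -314.5196533203125), (27.961185455322266, 41.99415969848633), 1.926552414894104)
marker 0.75 [265.9, 233.2] 0.187 3019 ((494.46246337890625, -358.2876892089844), (167.7709197998047, 240.76344299316406), 82.65166473388672)
```

View pics/w1.png

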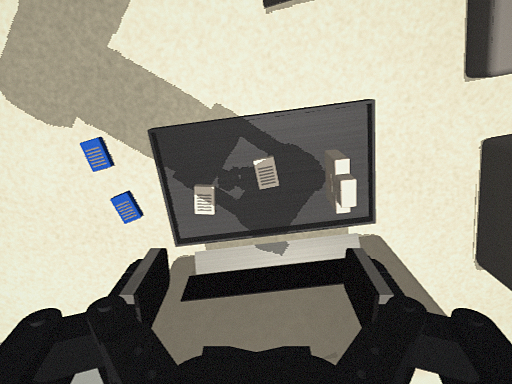

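The picture shows the two white cassettes at (205,199) and (265,172). The plate stands at (343,185), clear of the housing, and the blue decoys are outside the tray on the left.

Run:
```python
from h import *
W=np.load('w1.npy')[140:225,315:375].reshape(-1,3)
S=np.vstack([np.load(c+'0.npy').reshape(-1,3) for c in ['scene','side']])
for n,A in (('w',W),('s',S)):
  for lo,hi in ((.05,.07),(.075,.1)):
    q=A[(A[:,2]>lo)&(A[:,2]<hi)&(A[:,0]>.53)&(A[:,0]<.62)&(A[:,1]>-.385)&(A[:,1]<-.28)]
    print(n,lo,len(q),np.round(q[:,2].mean(),3),cv2.minAreaRect((q[:,:2]*1000).astype(np.float32)))
T=np.load('w1.npy')
q=T[(T[...,2]>.019)&(T[...,2]<.026)&(T[...,1]>-.405)&(T[...,1]<-.2)&(T[...,0]>.3)&(T[...,0]<.66)]
print('rim',cv2.minAreaRect((q[:,:2]*1000).astype(np.float32)))
im=cv2.imread('pics/w1.png');cv2.imwrite('pics/w1c.png',cv2.resize(im[130:240,150:390],None,fx=3,fy=3))
go([.3967,-.3382,.12],77.9)
```

```text
w 0.05 542 0.062 ((577.7701416015625, -334.32220458984375), (69.89849090576172, 17.935531616210938), 86.22954559326172)
w 0.075 565 0.088 ((577.8976440429688, -334.42230224609375), (34.0212516784668, 18.04440689086914), 85.58563995361328)
s 0.05 249 0.062 ((577.87646484375, -333.67333984375), (78.18619537353516, 21.663576126098633), 86.17131042480469)
s 0.075 209 0.087 ((577.1187133789062, -333.9877624511719), (40.62835693359375, 21.26422691345215), 78.84269714355469)
rim ((488.7229919433594, -321.19384765625), (170.4331817626953, 290.8135681152344), 87.25675964355469)
t 2.45 p [ 0.4789 -0.2825  0.2913] head 79.8 w 0.0854 F [-0.2 -0.5 -0.3]
 shift [-0.2306 -0.2376  0.5708] turn [0.0018 0.0013 0.0422] dist 0.198 ang 1.9
```

View pics/w1c.png

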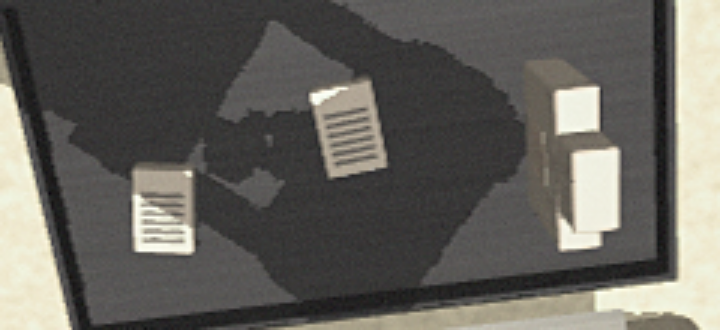

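Request:
step_arm(
  steps=[0.55,-0.231,-0.238,0.7,0,0,0.042,0.55,-0.231,-0.238,0.7,0,0,0.042,0.55,-0.231,-0.238,0.7,0,0,0.042,0.55,-0.231,-0.238,0.7,0,0,0.042,0.55,-0.231,-0.238,0.7,0,0,0.042,0.55,-0.231,-0.238,0.7,0,0,0.042,0.55,-0.231,-0.238,0.7,0,0,0.042],
  grip_force=30,
)

```text
time_s: 3.15
position: [0.3974, -0.338, 0.0815]
tool_rot: [[0.209, 0.978, 0.001], [0.978, -0.209, -0.001], [-0.001, 0.001, -1.0]]
ft_force: [-0.2, -0.0, 0.1]
grip_width: 0.047
```

Run:
```python
from h import *
go([.3967,-.3382,.021],77.9)
```

```text
t 3.15 p [ 0.3974 -0.338   0.0815] head 77.96 w 0.047 F [-0.2 -0.   0.1]
 shift [-0.001  -0.0025  0.2016] turn [0.0014 0.001  0.0013] dist 0.06 ang 0.1
```

Descend, close, lift.

Request:
step_arm(
  steps=[0.55,-0.001,-0.0025,0.12,0,0,0,0.55,-0.001,-0.0025,0.2,0,0,0,0.55,-0.001,-0.0025,0.2,0,0,0,0.2,-0.001,-0.0025,0.2,0,0,0,0.2,-0.001,-0.0025,0.2,0,0,0,0.2,-0.001,-0.0025,0.2,0,0,0,0.2,-0.001,-0.0025,0.2,0,0,0],
  grip_force=30,
)

```text
time_s: 3.85
position: [0.3973, -0.3381, 0.0225]
tool_rot: [[0.207, 0.978, 0.003], [0.978, -0.207, -0.003], [-0.002, 0.003, -1.0]]
ft_force: [1.5, 1.6, 7.4]
grip_width: 0.0271
```

Run:
```python
from h import *
go([.3967,-.3382,.13],77.9)
go([.565,-.0457,.13],77.9)
```

```text
t 3.85 p [ 0.3973 -0.3381  0.0225] head 78.03 w 0.0271 F [1.5 1.6 7.4]
 shift [-0.0017 -0.0007 -0.3583] turn [0.0043 0.0031 0.003 ] dist 0.107 ang 0.3
t 3.85 p [ 0.3973 -0.3381  0.0225] head 78.03 w 0.0271 F [1.5 1.6 7.4]
 shift [ 1.0684  0.346  -0.3597] turn [0.0043 0.0031 0.003 ] dist 0.354 ang 0.3
```

Request:
step_arm(
  steps=[0.2,0,0,-0.16,0,0,0,0.2,0,0,-0.3,0,0,0,0.2,0.96,0.34,-0.36,0,0,0,0.2,0.96,0.34,-0.36,0,0,0,0.2,0.96,0.34,-0.36,0,0,0,0.2,0.96,0.34,-0.36,0,0,0,0.2,0.96,0.34,-0.36,0,0,0,0.2,0.96,0.34,-0.36,0,0,0,0.2,0.96,0.34,-0.36,0,0,0,0.2,0.96,0.34,-0.36,0,0,0],
)

```text
time_s: 4.85
position: [0.5563, -0.0756, 0.1294]
tool_rot: [[0.205, 0.979, 0.001], [0.979, -0.205, -0.001], [-0.0, 0.002, -1.0]]
ft_force: [-0.5, 0.8, -0.2]
grip_width: 0.0269
```

Run:
```python
from h import *
snap('wrist','w2.png')
go([.56,-.045,.035],84)
```

```text
t 4.9 p [ 0.5557 -0.0768  0.1291] head 78.08 w 0.0271 F [ 0.1 -0.6  0.4]
 shift [ 0.1067 -0.0083  0.3135] turn [ 0.0011  0.0006 -0.1315] dist 0.099 ang 5.9
```

View pics/w2.png

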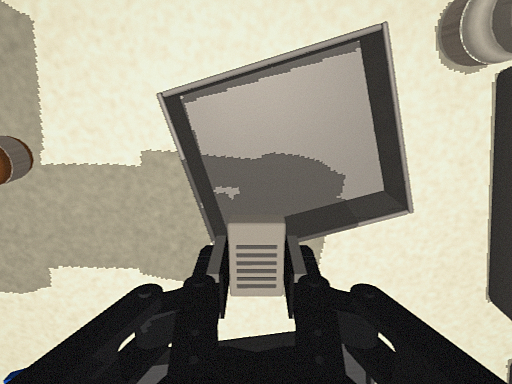

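Run:
```python
from h import *
go([.562,-.046,.028],94)
```

```text
t 4.9 p [ 0.5557 -0.0768  0.1291] head 78.08 w 0.0271 F [ 0.1 -0.6  0.4]
 shift [ 0.1049 -0.0011  0.3369] turn [ 0.001   0.0007 -0.3537] dist 0.106 ang 15.9
```

Request:
step_arm(
  steps=[0.2,0.105,-0.001,0.04,0,0,-0.354,0.2,0.105,-0.001,0.18,0,0,-0.354,0.2,0.105,-0.001,0.3,0,0,-0.354,0.2,0.105,-0.001,0.337,0,0,-0.354,0.2,0.105,-0.001,0.337,0,0,-0.354,0.42,0.105,-0.001,0.337,0,0,-0.354,0.42,0.105,-0.001,0.337,0,0,-0.354,0.42,0.105,-0.001,0.337,0,0,-0.354,0.42,0.105,-0.001,0.2,0,0,-0.354,0.42,0.105,-0.001,0.04,0,0,-0.354],
)

```text
time_s: 5.9
position: [0.5613, -0.0458, 0.1169]
tool_rot: [[-0.069, 0.998, -0.003], [0.998, 0.069, 0.001], [0.001, -0.003, -1.0]]
ft_force: [0.3, -0.7, 0.7]
grip_width: 0.0358
```

Run:
```python
from h import *
snap('wrist','w3.png')
go([.4889,-.27,.13],91.9)
```

```text
t 5.95 p [ 0.5648 -0.0466  0.1259] head 93.97 w 0.0358 F [ 3.4 -0.1  8.5]
 shift [-0.7254 -0.3039 -0.0142] turn [0.0145 0.0052 0.0461] dist 0.236 ang 2.2
```

View pics/w3.png

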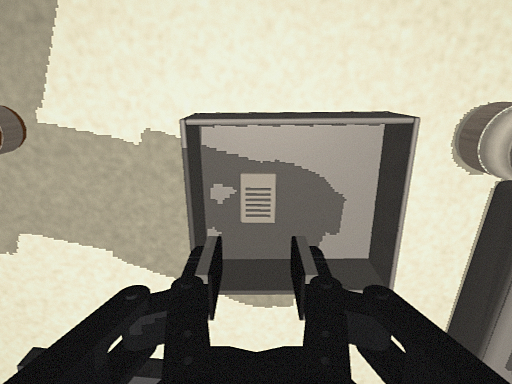

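The cassette lies in the tote at (258,198). Next is cassette B.

Request:
step_arm(
  steps=[0.55,-0.86,-0.3,0,0,0,0.046,0.55,-0.86,-0.3,0,0,0,0.046,0.55,-0.86,-0.3,0,0,0,0.046,0.55,-0.86,-0.3,0,0,0,0.046,0.55,-0.86,-0.3,0,0,0,0.046,0.55,-0.86,-0.3,0.1,0,0,0.046,0.55,-0.86,-0.3,0.1,0,0,0.046,0.55,-0.86,-0.3,0.1,0,0,0.046],
)

```text
time_s: 6.75
position: [0.4899, -0.3094, 0.0865]
tool_rot: [[-0.032, 0.999, -0.0], [0.999, 0.032, 0.001], [0.001, -0.0, -1.0]]
ft_force: [-0.5, 1.2, 1.9]
grip_width: 0.0466
```

Run:
```python
from h import *
go([.4889,-.3145,.0225],91.9)
```

```text
t 6.75 p [ 0.4899 -0.3094  0.0865] head 91.84 w 0.0466 F [-0.5  1.2  1.9]
 shift [-0.0171 -0.004   0.2134] turn [-0.0002 -0.0008 -0.0014] dist 0.064 ang 0.1
```

Request:
step_arm(
  steps=[0.55,-0.017,-0.004,0.12,0,0,0,0.55,-0.017,-0.004,0.213,0,0,0,0.55,-0.017,-0.004,0.213,0,0,0,0.2,-0.017,-0.004,0.213,0,0,0,0.2,-0.017,-0.004,0.213,0,0,0,0.2,-0.017,-0.004,0.213,0,0,0,0.2,-0.017,-0.004,0.213,0,0,0,0.2,-0.017,-0.004,0.05,0,0,0,0.2,-0.017,-0.004,-0.1,0,0,0,0.2,-0.017,-0.004,-0.1,0,0,0],
)

```text
time_s: 7.75
position: [0.4911, -0.3164, 0.1232]
tool_rot: [[-0.033, 0.999, 0.009], [0.999, 0.033, -0.009], [-0.009, 0.009, -1.0]]
ft_force: [0.2, -0.7, -0.8]
grip_width: 0.0271
```

Run:
```python
from h import *
go([.624,-.046,.14],95)
```

```text
t 7.75 p [ 0.4911 -0.3164  0.1232] head 91.9 w 0.0271 F [ 0.2 -0.7 -0.8]
 shift [ 0.8855  0.4731 -0.0599] turn [ 0.0108  0.0119 -0.0688] dist 0.302 ang 3.2
```

Request:
step_arm(
  steps=[0.2,0.885,0.473,-0.06,0,0,-0.07,0.2,0.885,0.473,-0.06,0,0,-0.07,0.2,0.885,0.473,-0.06,0,0,-0.07,0.2,0.885,0.473,-0.06,0,0,-0.07,0.2,0.885,0.473,-0.06,0,0,-0.07,0.2,0.885,0.473,-0.06,0,0,-0.07,0.2,0.885,0.473,-0.06,0,0,-0.07,0.2,0.885,0.473,-0.06,0,0,-0.07,0.2,0.885,0.473,-0.06,0,0,-0.07],
)

```text
time_s: 8.65
position: [0.6217, -0.0454, 0.1343]
tool_rot: [[-0.087, 0.996, -0.0], [0.996, 0.087, -0.0], [-0.0, -0.0, -1.0]]
ft_force: [0.3, -0.5, -1.0]
grip_width: 0.0272
```

Run:
```python
from h import *
go([.624,-.046,.036],95)
```

```text
t 8.65 p [ 0.6217 -0.0454  0.1343] head 94.99 w 0.0272 F [ 0.3 -0.5 -1. ]
 shift [-0.0025  0.0075  0.3277] turn [-0.0004  0.0003 -0.0001] dist 0.098 ang 0.0
```

Request:
step_arm(
  steps=[0.2,0,0.007,0.15,0,0,0,0.2,0,0.007,0.3,0,0,0,0.2,0,0.007,0.325,0,0,0,0.2,0,0.007,0.325,0,0,0,0.42,0,0.007,0.325,0,0,0,0.42,0,0.007,0.325,0,0,0,0.42,0,0.007,0.325,0,0,0,0.42,0,0.007,0.2,0,0,0,0.42,0,0.007,0,0,0,0,0.42,0,0.007,0,0,0,0],
)

```text
time_s: 9.65
position: [0.6264, -0.0449, 0.141]
tool_rot: [[-0.088, 0.996, 0.011], [0.996, 0.088, -0.003], [-0.004, 0.01, -1.0]]
ft_force: [0.6, 0.5, 1.0]
grip_width: 0.0358
```

Run:
```python
from h import *
snap('wrist','w4.png')
go([.5,.10,.27],103)
go([.56,.2,.27],103)
```

```text
t 9.7 p [ 0.626  -0.0448  0.1401] head 95.05 w 0.0362 F [0.4 0.1 0.6]
 shift [ 0.5163 -0.372  -0.4382] turn [ 0.0112  0.005  -0.1767] dist 0.232 ang 8.0
t 9.7 p [ 0.626  -0.0448  0.1401] head 95.05 w 0.0362 F [0.4 0.1 0.6]
 shift [ 0.8307 -0.1434 -0.4372] turn [ 0.0112  0.005  -0.1767] dist 0.285 ang 8.0
```

View pics/w4.png

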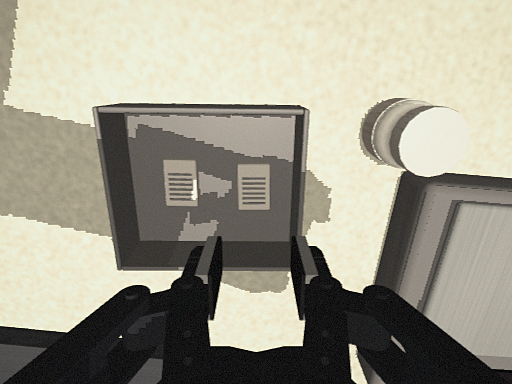

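Both cassettes are in the tote, at (181,183) and (254,187). Before taking the plate I'll look at the slot from above.

Request:
step_arm(
  steps=[0.42,0.05,0,-0.15,0,0,-0.08,0.42,0.71,-0.31,-0.34,0,0,-0.177,0.42,0.71,-0.31,-0.34,0,0,-0.177,0.42,0.71,-0.31,-0.34,0,0,-0.177,0.42,0.71,-0.31,-0.34,0,0,-0.177,0.42,0.71,-0.31,-0.34,0,0,-0.177,0.42,0.71,-0.31,-0.34,0,0,-0.177,0.42,0.71,-0.31,-0.34,0,0,-0.177,0.42,0.71,-0.31,-0.34,0,0,-0.177],
)

```text
time_s: 10.6
position: [0.5133, 0.1586, 0.2355]
tool_rot: [[-0.224, 0.975, -0.001], [0.975, 0.224, -0.0], [-0.0, -0.001, -1.0]]
ft_force: [-0.1, -0.3, -0.8]
grip_width: 0.036
```

Run:
```python
from h import *
go([.51,.15,.24],103)
im,d=snap('wrist','r1.png'); W=cloud('wrist',d); np.save('r1.npy',W)
print(imaging.pinpoint('wrist','slot'))
for i,x in enumerate(imaging.regions_of('wrist','reader')):
    p=W[x['mask']];p=p[~np.isnan(p[:,0])];q=p[(p[:,2]>.112)&(p[:,2]<.128)]
    print(x['score'],len(q),q[:,2].mean(),cv2.minAreaRect((q[:,:2]*1000).astype(np.float32)))
cv2.imwrite('pics/r1c.png',cv2.resize(im,(800,600)))
```

```text
t 10.6 p [0.5133 0.1586 0.2355] head 102.94 w 0.036 F [-0.1 -0.3 -0.8]
 shift [-0.0257 -0.0171 -0.0149] turn [-0.0015  0.0001 -0.0014] dist 0.01 ang 0.1
[{'pixel': [260.7, 123.3], 'score': 0.6}, {'pixel': [389.4, 290.4], 'score': 0.6}]
0.65 28505 0.12012817540392147 ((509.0130920410156, 211.54885864257812), (130.50222778320312, 140.27256774902344), 13.009510040283203)
```

View pics/r1.png

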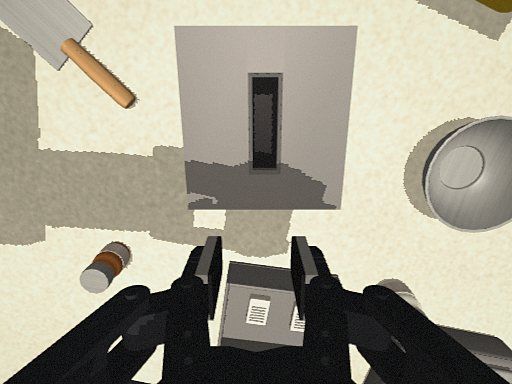

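The reader's top face fills (178..355, 27..208), with the dark slot mouth centred near (265,122).

Run:
```python
from h import *
W=np.load('r1.npy')
c=imaging.get_calibration('wrist');K=np.array(c['camera_matrix']);T=np.array(c['world_from_camera'])
im=cv2.imread('pics/r1.png')
def onplane(px,z):
    px=np.asarray(px,float); r=np.stack([(px[:,0]-K[0,2])/K[0,0],(px[:,1]-K[1,2])/K[1,1],np.ones(len(px))],1)@T[:3,:3].T
    return T[:3,3]+r*((z-T[2,3])/r[:,2])[:,None]
sub=np.zeros((384,512),np.uint8)
sub[60:185,235:295]=(~(np.abs(W[60:185,235:295,2]-.12)<.0012)).astype(np.uint8)
n,l,st,_=cv2.connectedComponentsWithStats(sub); k=1+np.argmax(st[1:,4]); print(st[k])
v,u=np.nonzero(l==k)
r=cv2.minAreaRect((onplane(np.c_[u,v],.12)[:,:2]*1000).astype(np.float32)); print('depth mouth',r)
g=cv2.cvtColor(im,cv2.COLOR_BGR2GRAY)
for th in (60,90):
    s=np.zeros_like(sub); s[60:185,235:295]=g[60:185,235:295]<th
    n,l,st,_=cv2.connectedComponentsWithStats(s); k=1+np.argmax(st[1:,4])
    v,u=np.nonzero(l==k); print(th,st[k])
    for z in (.12,.117,.11):
        print(z,cv2.minAreaRect((onplane(np.c_[u,v],z)[:,:2]*1000).astype(np.float32)))
print(np.round(g[122,235:295].tolist(),0)); print(g[60:185,264].tolist())
```

```text
[ 243   73   43  101 2913]
depth mouth ((507.34228515625, 211.8740234375), (31.09638023376465, 76.84659576416016), 12.169109344482422)
60 [ 252   77   26   93 1732]
0.12 ((508.56536865234375, 212.3845672607422), (19.10633659362793, 70.69647979736328), 13.651403427124023)
0.117 ((508.725341796875, 212.06239318847656), (19.343772888183594, 71.57490539550781), 13.651410102844238)
0.11 ((509.0985412597656, 211.3106689453125), (19.897663116455078, 73.62451934814453), 13.651412010192871)
90 [ 248   77   33   98 2590]
0.12 ((508.1771545410156, 210.07763671875), (25.916019439697266, 75.23067474365234), 14.419957160949707)
0.117 ((508.3317565917969, 209.72665405273438), (26.237951278686523, 76.16570281982422), 14.420743942260742)
0.11 ((508.69378662109375, 208.90806579589844), (26.989290237426758, 78.34684753417969), 14.42078685760498)
[165 164 170 165 170 168 170 170 169 171 166 171 165 140 112 115 116  75
  19  44  57  61  61  57  60  63  61  57  62  57  58  56  60  62  63  62
  48  35  25  25  28  28  70 113 117 114 132 167 166 164 168 163 167 164
 166 163 166 164 164 165]
[179, 182, 176, 181, 177, 177, 182, 176, 182, 183, 183, 182, 163, 101, 106, 109, 105, 48, 21, 27, 33, 34, 30, 34, 28, 26, 32, 29, 28, 33, 32, 31, 32, 35, 59, 74, 65, 70, 65, 63, 61, 69, 63, 64, 65, 63, 62, 62, 63, 65, 62, 60, 60, 59, 63, 65, 60, 58, 59, 59, 53, 58, 57, 64, 58, 59, 57, 58, 58, 53, 59, 57, 58, 58, 53, 49, 58, 58, 60, 51, 49, 54, 52, 58, 53, 54, 57, 44, 52, 51, 53, 50, 44, 31, 32, 24, 30, 28, 24, 25, 26, 29, 20, 28, 18, 15, 34, 23, 63, 58, 78, 83, 82, 82, 90, 98, 98, 98, 93, 100, 95, 99, 96, 99, 97]
```

Run:
```python
from h import *
c=imaging.get_calibration('wrist');K=np.array(c['camera_matrix']);T=np.array(c['world_from_camera'])
def onplane(px,z):
    px=np.asarray(px,float); r=np.stack([(px[:,0]-K[0,2])/K[0,0],(px[:,1]-K[1,2])/K[1,1],np.ones(len(px))],1)@T[:3,:3].T
    return T[:3,3]+r*((z-T[2,3])/r[:,2])[:,None]
g=cv2.GaussianBlur(cv2.cvtColor(cv2.imread('pics/r1.png'),cv2.COLOR_BGR2GRAY),(3,1),0).astype(float)
L=[];R=[]
for v in range(82,152):
    row=g[v]
    a=[u for u in range(238,258) if row[u]>=140>row[u+1]]; b=[u for u in range(272,292) if row[u]<140<=row[u+1]]
    f=lambda u:u+(row[u]-140)/(row[u]-row[u+1])
    if a: L.append((f(a[0]),v))
    if b: R.append((f(b[-1]),v))
out=[]
for E in (L,R):
    P=onplane(E,.12)[:,:2]; vx,vy,x,y=cv2.fitLine(P.astype(np.float32),cv2.DIST_HUBER,0,.001,.001).ravel()
    print(len(P),'heading',np.degrees(np.arctan2(vy,vx)),x,y); out.append((x,y))
a=np.radians(103);ex=np.array([np.sin(a),-np.cos(a)]);ey=np.array([np.cos(a),np.sin(a)])
xs=[ex@np.array(o) for o in out]; print('width',xs[1]-xs[0])
tb=onplane([[264.9,72.5],[264.9,174.5]],.12)[:,:2]; ys=tb@ey; print('len',ys[0]-ys[1])
print('slot centre',ex*np.mean(xs)+ey*np.mean(ys))
go([.5133,.1586,.26]);
```

```text
70 heading -77.11658 0.49421686 0.21720017
70 heading -76.75093 0.5193771 0.22299425
width 0.025818781372503374
len 0.07827992563948212
slot centre [0.50874962 0.21163943]
t 10.75 p [0.5133 0.1586 0.2357] head 102.92 w 0.0358 F [-0.   0.7 -0.3]
 shift [-0.0001 -0.0001 -0.081 ] turn [-0.0013 -0.0001  0.    ] dist 0.024 ang 0.1
```

Mouth measures 25.8 × 78.3 mm against a nominal 26 × 78, so the slot is at (0.5087, 0.2116) with its length at heading 103°. Now to the plate.

Request:
step_arm(
  steps=[0.6,-0.95,0.12,0,0,0,0.2,0.6,-0.95,0.12,0,0,0,0.2,0.6,-0.95,0.12,0,0,0,0.2,0.6,-0.95,0.12,0,0,0,0.2,0.6,-0.95,0.12,0,0,0,0.2,0.6,-0.95,0.12,0,0,0,0.2,0.6,-0.95,0.12,0,0,0,0.2,0.6,-0.95,0.12,0,0,0,0.2],
  grip_force=40,
)

```text
time_s: 11.55
position: [0.612, -0.1113, 0.2355]
tool_rot: [[-0.068, 0.998, -0.001], [0.998, 0.068, 0.001], [0.001, -0.001, -1.0]]
ft_force: [0.0, -0.4, 1.0]
grip_width: 0.0512
```

Run:
```python
from h import *
go([.5778,-.3344,.17],86)
```

```text
t 11.55 p [ 0.612  -0.1113  0.2355] head 93.88 w 0.0512 F [ 0.  -0.4  1. ]
 shift [-0.7345 -0.1637  0.218 ] turn [-0.0015 -0.0009  0.175 ] dist 0.235 ang 7.9
```

Request:
step_arm(
  steps=[0.6,-0.7345,-0.164,0.218,0,0,0.175,0.6,-0.7345,-0.164,0.218,0,0,0.175,0.6,-0.7345,-0.164,0.218,0,0,0.175,0.6,-0.7345,-0.164,0.218,0,0,0.175,0.6,-0.7345,-0.164,0.218,0,0,0.175,0.6,-0.7345,-0.164,0.218,0,0,0.175,0.6,-0.7345,-0.164,0.218,0,0,0.175],
)

```text
time_s: 12.25
position: [0.5783, -0.3326, 0.1708]
tool_rot: [[0.068, 0.998, -0.0], [0.998, -0.068, 0.001], [0.001, -0.0, -1.0]]
ft_force: [0.3, 0.6, -0.5]
grip_width: 0.0513
```

Run:
```python
from h import *
go([.5778,-.3344,.074],86)
im,d=snap('wrist','p1.png'); W=cloud('wrist',d); 
for lo,hi in ((.05,.07),(.075,.1)):
    q=W[(W[...,2]>lo)&(W[...,2]<hi)&(W[...,0]>.54)&(W[...,0]<.615)&(W[...,1]>-.38)&(W[...,1]<-.28)]
    print(len(q),q[:,2].mean(),cv2.minAreaRect((q[:,:2]*1000).astype(np.float32)))
```

```text
t 12.25 p [ 0.5783 -0.3326  0.1708] head 86.12 w 0.0513 F [ 0.3  0.6 -0.5]
 shift [-0.0064 -0.0013  0.3226] turn [-0.0005 -0.001   0.0027] dist 0.097 ang 0.1
748 0.06405414642132486 ((578.3681030273438, -333.6253356933594), (69.66470336914062, 17.824878692626953), 86.0036849975586)
1160 0.0887350393750751 ((578.090087890625, -333.5507507324219), (34.26486587524414, 17.76152992248535), 86.3304214477539)
```

View pics/p1.png

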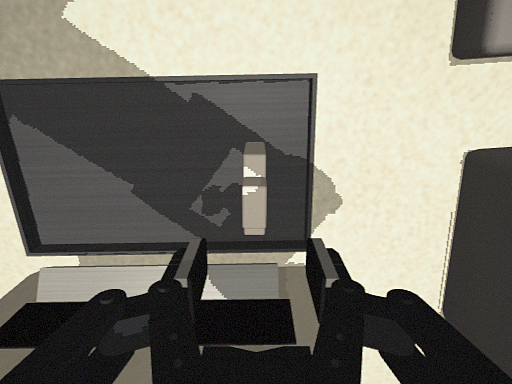

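The plate sits centred between the jaws at (255,188), and the two measurements agree within 1 mm.

Request:
step_arm(
  steps=[0.6,-0.003,0,0.12,0,0,0,0.6,-0.003,0,0.24,0,0,0,0.6,-0.003,0,0.32,0,0,0,0.6,-0.003,0,0.32,0,0,0,0.6,-0.003,0,0.32,0,0,0],
)

```text
time_s: 12.8
position: [0.5792, -0.3332, 0.0764]
tool_rot: [[0.066, 0.998, 0.001], [0.998, -0.066, -0.001], [-0.001, 0.001, -1.0]]
ft_force: [-0.2, 0.4, 1.2]
grip_width: 0.0508
```

Request:
step_arm(
  steps=[0.1,0,0,0,0,0,0,0.1,0,0,0,0,0,0,0.1,0,0,0,0,0,0,0.1,0,0,0,0,0,0,0.1,0,0,0,0,0,0,0.1,0,0,0,0,0,0],
  grip_force=40,
)

```text
time_s: 13.4
position: [0.5787, -0.3343, 0.0763]
tool_rot: [[0.067, 0.998, 0.002], [0.998, -0.067, -0.001], [-0.001, 0.002, -1.0]]
ft_force: [-1.2, 1.5, 6.4]
grip_width: 0.0171
```

Request:
step_arm(
  steps=[0.1,0,0,-0.04,0,0,0,0.1,0,0,-0.15,0,0,0,0.1,0,0,-0.3,0,0,0,0.1,0,0,-0.45,0,0,0,0.1,0,0,-0.6,0,0,0,0.1,0,0,-0.6,0,0,0,0.1,0,0,-0.6,0,0,0],
)

```text
time_s: 14.1
position: [0.5782, -0.3342, 0.256]
tool_rot: [[0.068, 0.998, 0.001], [0.998, -0.068, -0.001], [-0.001, 0.001, -1.0]]
ft_force: [0.4, 0.8, -2.3]
grip_width: 0.0173
```

Run:
```python
from h import *
snap('wrist','p2.png')
go([.5087,.2116,.26],103)
go([.56,-.06,.26],94)
```

```text
t 14.15 p [ 0.5779 -0.334   0.2543] head 86.12 w 0.0174 F [-0.2  0.1 -1.6]
 shift [ 1.7988 -0.3534 -0.0171] turn [-0.0014 -0.0013 -0.3752] dist 0.55 ang 16.9
t 14.15 p [ 0.5779 -0.334   0.2543] head 86.12 w 0.0174 F [-0.2  0.1 -1.6]
 shift [ 0.9071 -0.1215 -0.0182] turn [-0.0015 -0.0012 -0.1752] dist 0.275 ang 7.9
```

View pics/p2.png

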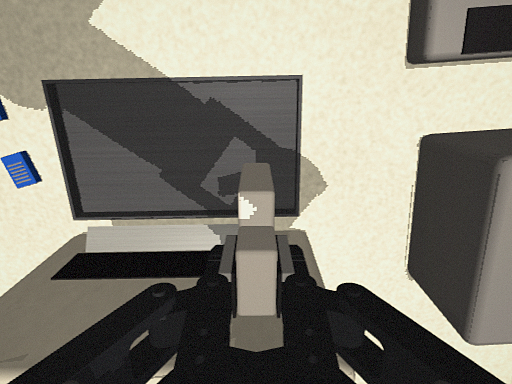

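Request:
step_arm(
  steps=[0.1,0.12,-0.015,0,0,0,-0.03,0.1,0.25,-0.03,0,0,0,-0.06,0.1,0.4,-0.05,0,0,0,-0.09,0.1,0.54,-0.07,0,0,0,-0.12,0.1,0.68,-0.09,0,0,0,-0.15,0.1,0.8,-0.11,0,0,0,-0.17,0.1,0.9,-0.122,-0.018,0,0,-0.175,0.1,0.9,-0.122,-0.018,0,0,-0.175],
)

```text
time_s: 14.95
position: [0.5593, -0.059, 0.2596]
tool_rot: [[-0.074, 0.997, -0.002], [0.997, 0.074, 0.002], [0.002, -0.002, -1.0]]
ft_force: [-0.1, 0.1, -2.3]
grip_width: 0.0175
```

Run:
```python
from h import *
go([.5087,.2116,.24],103)
```

```text
t 14.95 p [ 0.5593 -0.059   0.2596] head 94.23 w 0.0175 F [-0.1  0.1 -2.3]
 shift [ 0.9117 -0.1015  0.0671] turn [-0.0025 -0.0024 -0.195 ] dist 0.276 ang 8.8
```

Request:
step_arm(
  steps=[0.1,0.13,-0.015,0,0,0,-0.03,0.1,0.26,-0.03,0.01,0,0,-0.06,0.1,0.41,-0.045,0.02,0,0,-0.09,0.1,0.55,-0.06,0.03,0,0,-0.12,0.1,0.69,-0.077,0.04,0,0,-0.15,0.1,0.81,-0.09,0.06,0,0,-0.18,0.1,0.9,-0.1,0.067,0,0,-0.195,0.1,0.911,-0.1015,0.067,0,0,-0.195,0.1,0.911,-0.1015,0.067,0,0,-0.195,0.1,0.911,-0.1015,0.067,0,0,-0.195],
)

```text
time_s: 15.95
position: [0.5109, 0.207, 0.2397]
tool_rot: [[-0.22, 0.976, -0.001], [0.976, 0.22, -0.001], [-0.0, -0.001, -1.0]]
ft_force: [0.4, 0.8, -1.1]
grip_width: 0.0173
```

Run:
```python
from h import *
go([.5087,.2116,.24],103)
im,d=snap('wrist','s1.png'); W=cloud('wrist',d); s=env.observe()
R=np.array(s['tool_rot']);p=np.array(s['position'])
L=(W-p)@R   # tool frame
sub=L[100:384,200:330].reshape(-1,3); sub=sub[~np.isnan(sub[:,0])]
for lo,hi in ((-.025,-.008),(.003,.02)):
    q=sub[(sub[:,2]>lo)&(sub[:,2]<hi)&(np.abs(sub[:,1])<.0115)&(np.abs(sub[:,0])<.05)]
    if len(q): print(len(q),'z',np.median(q[:,2]),cv2.minAreaRect((q[:,:2]*1000).astype(np.float32)), q.min(0),q.max(0))
im2,d2=snap('side','s1side.png'); snap('scene','s1scene.png')
```

```text
t 15.95 p [0.5109 0.207  0.2397] head 102.7 w 0.0173 F [ 0.4  0.8 -1.1]
 shift [ 0.0167 -0.0038 -0.001 ] turn [-0.0014  0.0004 -0.0067] dist 0.005 ang 0.3
3590 z -0.012965713941798098 ((0.10840606689453125, 0.09026908874511719), (22.936281204223633, 34.569976806640625), 89.3863296508789) [-0.01717035 -0.01149425 -0.02492386] [ 0.01746912  0.01147732 -0.00802658]
1799 z 0.012092636302257142 ((22.73046875, -0.1553792953491211), (22.896989822387695, 24.578855514526367), 89.2197494506836) [ 0.01030016 -0.01144956  0.00300364] [0.0350263  0.0114529  0.01991809]
```

View pics/s1.png

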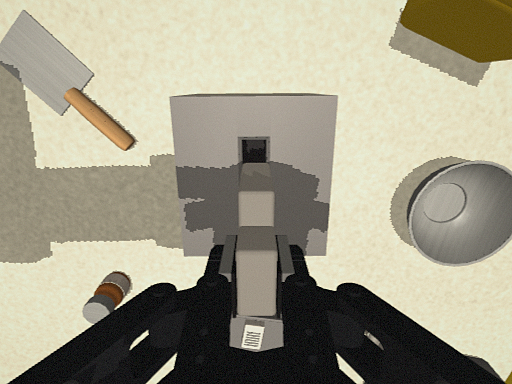

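View pics/s1side.png

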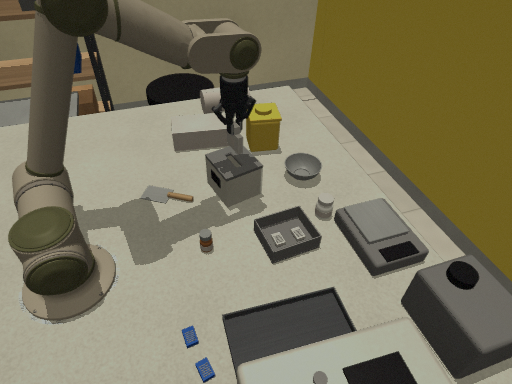

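The wrist view shows the plate held centred and upright (tab spans -17.2 to +17.5 mm about the TCP, foot 72 mm below it). It is just above the slot mouth at (255,150).

Request:
step_arm(
  steps=[0.1,0.016,-0.004,0.06,0,0,-0.007,0.1,0.016,-0.004,0.11,0,0,-0.007,0.1,0.016,-0.004,0.12,0,0,-0.007,0.1,0.016,-0.004,0.12,0,0,-0.007,0.1,0.016,-0.004,0.12,0,0,-0.007],
)

```text
time_s: 16.6
position: [0.5088, 0.2123, 0.205]
tool_rot: [[-0.226, 0.974, 0.001], [0.974, 0.226, 0.0], [-0.0, 0.001, -1.0]]
ft_force: [-0.3, -0.4, -1.8]
grip_width: 0.0173
```

Run:
```python
from h import *
go([.5087,.2116,.195],103.03)
snap('wrist','s2.png');go([.5087,.2116,.195],103.03)
```

```text
t 16.6 p [0.5088 0.2123 0.205 ] head 103.06 w 0.0173 F [-0.3 -0.4 -1.8]
 shift [-0.0023 -0.001   0.0334] turn [0.0016 0.0001 0.0007] dist 0.01 ang 0.1
t 16.65 p [0.5088 0.2124 0.2051] head 103.07 w 0.0175 F [ 0.4 -0.3 -1.9]
 shift [-0.0026 -0.0011  0.0336] turn [0.002  0.0001 0.0009] dist 0.01 ang 0.1
```

View pics/s2.png

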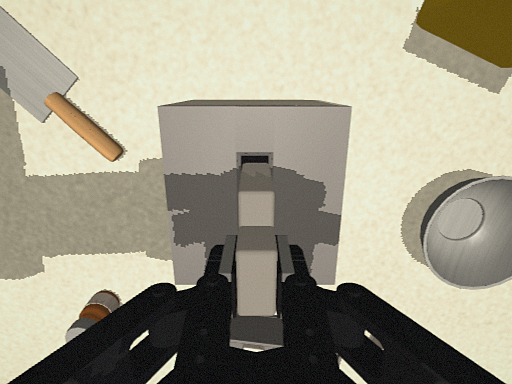

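The plate lines up with the mouth at (255,158). I'll lower it slowly.

Request:
step_arm(
  steps=[0.1,-0.0025,-0.001,0.02,0,0,0,0.1,-0.0025,-0.001,0.03,0,0,0,0.1,-0.0025,-0.001,0.037,0,0,0,0.1,-0.0025,-0.001,0.043,0,0,0,0.1,-0.0025,-0.001,0.05,0,0,0,0.1,-0.0025,-0.001,0.05,0,0,0],
)

```text
time_s: 17.25
position: [0.5081, 0.2118, 0.1889]
tool_rot: [[-0.227, 0.974, -0.0], [0.974, 0.227, -0.0], [0.0, -0.001, -1.0]]
ft_force: [0.3, 0.6, -1.7]
grip_width: 0.0173
```

Run:
```python
from h import *
go([.5087,.2116,.18],103.03);print(np.round(env.observe()['wrist_torque'],2))
```

```text
t 17.25 p [0.5081 0.2118 0.1889] head 103.09 w 0.0173 F [ 0.3  0.6 -1.7]
 shift [-0.0011  0.0017  0.0298] turn [-0.0006 -0.0001  0.0014] dist 0.009 ang 0.1
[-0.01  0.01  0.  ]
```

Request:
step_arm(
  steps=[0.1,-0.001,0.001,0.006,0,0,0,0.1,-0.001,0.001,0.012,0,0,0,0.1,-0.001,0.001,0.018,0,0,0,0.1,-0.001,0.001,0.024,0,0,0,0.1,-0.001,0.001,0.03,0,0,0,0.1,-0.001,0.001,0.03,0,0,0],
)

```text
time_s: 17.85
position: [0.5085, 0.2115, 0.1799]
tool_rot: [[-0.227, 0.974, -0.001], [0.974, 0.227, -0.0], [0.0, -0.001, -1.0]]
ft_force: [1.3, -0.3, -0.8]
grip_width: 0.0176
```

Run:
```python
from h import *
go([.5087,.2116,.15],103.03);print(np.round(env.observe()['wrist_torque'],2))
```

```text
t 17.85 p [0.5085 0.2115 0.1799] head 103.09 w 0.0176 F [ 1.3 -0.3 -0.8]
 shift [-0.      0.0008  0.0998] turn [-0.0007 -0.      0.0014] dist 0.03 ang 0.1
[ 0.02  0.02 -0.05]
```

The foot is in the throat with about 1 N of side force. Continuing down.

Request:
step_arm(
  steps=[0.1,0,0,0.01,0,0,0,0.1,0,0,0.02,0,0,0,0.1,0,0,0.03,0,0,0,0.1,0,0,0.04,0,0,0,0.1,0,0,0.05,0,0,0,0.1,0,0,0.05,0,0,0],
)

```text
time_s: 18.45
position: [0.5084, 0.2115, 0.1647]
tool_rot: [[-0.226, 0.974, -0.001], [0.974, 0.226, -0.0], [0.0, -0.001, -1.0]]
ft_force: [0.5, -0.0, -0.9]
grip_width: 0.0172
```

Request:
step_arm(
  steps=[0.1,0,0,0.01,0,0,0,0.1,0,0,0.02,0,0,0,0.1,0,0,0.03,0,0,0,0.1,0,0,0.04,0,0,0,0.1,0,0,0.047,0,0,0,0.1,0,0,0.047,0,0,0,0.1,0,0,0.047,0,0,0,0.1,0,0,0.047,0,0,0],
)

```text
time_s: 19.25
position: [0.5087, 0.2116, 0.1513]
tool_rot: [[-0.227, 0.974, 0.0], [0.974, 0.227, 0.0], [-0.0, 0.0, -1.0]]
ft_force: [0.5, 0.5, -1.2]
grip_width: 0.0169
```

Run:
```python
from h import *
im,d=snap('wrist','e1.png'); W=cloud('wrist',d); s=env.observe()
go([.5087,.2116,.15],103.03);print(np.round(s['wrist_torque'],2))
for lo,hi in ((.132,.145),(.155,.175)):
    q=W[(W[...,2]>lo)&(W[...,2]<hi)]; q=q[np.linalg.norm(q[:,:2]-[.5087,.2116],axis=1)<.04]
    L=(q-np.array(s['position']))@np.array(s['tool_rot']); k=np.abs(L[:,1])<.0115; L=L[k]
    print(q[:,2].mean() if len(q) else 0,len(L),L.min(0) if len(L) else 0,L.max(0) if len(L) else 0)
snap('side','e1s.png'); snap('scene','e1c.png')
```

```text
t 19.3 p [0.5087 0.2116 0.1513] head 103.09 w 0.0172 F [-0.   0.3 -0.7]
 shift [0.     0.0001 0.0042] turn [ 0.0004 -0.      0.0013] dist 0.001 ang 0.1
[-0.03 -0.08 -0.05]
0.13943072520077796 1659 [ 0.01039261 -0.01142028  0.00630704] [0.03510979 0.01149356 0.0191282 ]
0.1645585099574568 3810 [-0.01742193 -0.01149566 -0.02371651] [ 0.01739622  0.01149249 -0.00374173]
```

View pics/e1.png

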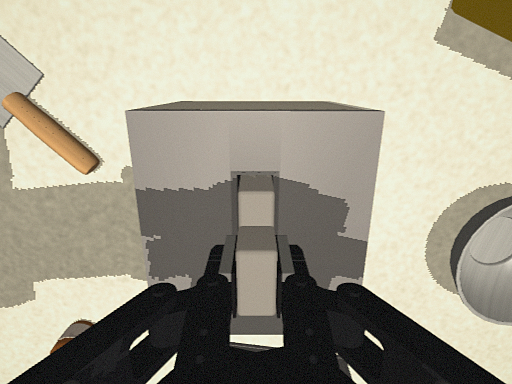

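View pics/e1s.png

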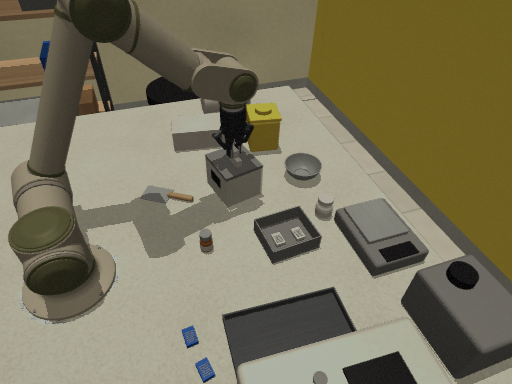

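The plate is in the slot at (256,180). Its tab top is at z = 0.1645, so the foot is about 40.5 mm below the top face. Forces are near zero and both cassettes are in the tote at (278,239) and (297,233).

```bash
python3 -c "
from h import *
s=env.observe();print(np.abs(s['qvel']).max(),s['grip_width'],s['time_s']);print(close_job())"
```

```text
0.10671253030683518 0.017578101557047348 19.4
the job is handed in; nothing more can be done
None
```

I put both white cassettes in the grey tote and lowered the batch plate foot first into the reader's slot. I handed the job in at 19.4 s with the plate still gripped at a 40 N setting.

- **Cassettes:** the last side picture shows both lying flat in the tote with nothing touching them.
- **Depth:** the foot was about 40.5 mm below the reader's top face, worked out from the tab top at z ≈ 0.1645 m.
- **Centring and alignment:** the tool sat within about 0.1 mm of the slot centre I measured and within 0.1° of its direction. The tab was centred in the jaws to about 0.1 mm. The camera calibration itself is only good to about 2 mm.
- **Forces:** side forces were at most about 1.3 N in the readings taken on the way down, and the last reading was under 1 N. I found no sign of the plate being forced.
- **Everything else:** nothing on the bench looks moved in the pictures I viewed. I did not measure the bystanders' positions again.

No check failed or disagreed. I judged the plate's uprightness from the level tool and the wrist pictures, without measuring its tilt separately.

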